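# Seat the housing, reset and start the leak test

### The job

The cast housing waiting in the leak-test nest still stands a little proud of its seal. With the fingertips, press lightly on the round boss on top until the housing is fully home, then press the yellow reset button and after it the green start button on the console, each a light press well in and let go. Do not grip or lift the housing, do not press the red emergency stop or the black vent button, and leave everything else where it is.

Things in the scene. Friction and masses are not known exactly. Their poses are not given: they have to be found in the camera images.
- nest: Leak-test nest, fixed to the bench: aluminium base plate 200 (x) x 160 (y) x 15 mm, origin at the centre of its underside, z up. Four steel corner locators, tops 37 mm above the bench, stand round the housing's place, whose centre is at x = -30 mm, y = 0. Two swing clamps, 119 mm high, stand at x = +55, y = +/-55 mm, arms turned away past the +x edge.
- housing: Loose cast aluminium housing, about 0.24 kg, in the nest: flange 70 x 70 x 12 mm, body 52 x 52 mm to 39 mm height, round boss 36 mm across on top, 46 mm high in all. Origin at the centre of its underside, z up. It rests on the seal plate, 31 mm above the nest's underside at the start; fully home it is 25 mm above, with its flange level with the tops of the corner locators.
- housing_top (a point): Centre of the flat top of the housing's boss, the place to press; 77 mm above the bench at the start, 71 mm when home; z up.
- seal_plate (a joint): How far the seal plate under the housing has been pushed down, m: 0 at the start, 0.006 when the housing is home (flange level with the locators), 0.009 at a hard stop. It moves stiffly straight down and stays where it is left: about 2 N pressed on the housing starts it, 4.5 to 5.5 N brings it home, 6 to 7 N to the stop.
- console: White control console, fixed to the bench, 140 (x) x 322 (y) mm, origin at the centre of its underside. Its face slopes by 15 degrees, low on its own -x side (45 mm) and high on its +x side (80 mm). Four buttons stand in a row along its y axis, 72 mm apart at y = -108, -36, 36, 108 mm, in any order.
- reset_button_top (a point): Centre of the top of the yellow reset button (cap 30 mm across, standing 9 mm proud of its steel bezel). z points out of the sloping face, against the press.
- reset_button (a joint): How far the yellow reset button is pressed in, m: 0 out, 0.006 fully in. Springs back; the switch makes at 0.003 (about 4 N); fully in takes about 6 N.
- start_button_top (a point): Centre of the top of the green start button; same make and axes as the yellow one.
- start_button (a joint): How far the green start button is pressed in, m; as for the reset button.
- vent_button_top (a point): Centre of the top of the black vent button, not to be pressed; same make and axes.
- vent_button (a joint): How far the black vent button is pressed in, m.
- estop_top (a point): Centre of the top of the red emergency stop mushroom, 40 mm across on a 60 mm yellow disc, 33 mm above the console's face; not to be pressed. z points out of the face.
- estop (a joint): How far the emergency stop is pressed in, m.
- master_leak: Brass master leak, loose, 26 mm across, 46 mm high, standing on the nest's base plate behind the housing, between the clamps. Origin at its underside.
- spare_a: Spare aluminium housing, loose on the bench, same shape as the one in the nest (70 x 70 x 46 mm); origin at its underside.
- spare_b: Spare black housing, loose on the bench, 70 x 70 x 46 mm; origin at its underside.
- blue_bin: Small blue bin, 110 x 160 x 65 mm, loose on the bench; origin at its underside.
- screwdriver: Screwdriver lying loose on the bench, handle to its -x.
- marker: White paint marker with a red cap, 125 x 14 x 14 mm, lying loose on the bench at the right; origin at its underside, 45 mm from its white end.
- bottle: White squeeze bottle with a red cap, 52 mm across, 140 mm high, loose on the bench; origin at its underside.

How it is judged (in metres and radians):
On the way, in this order (a step that is already met when the one before it is completed fails the run):
1. the housing is pressed fully home on its seal (value of joint seal_plate above 0.0045 m), for 0.2 s.
2. the yellow reset button is pressed in (value of joint reset_button above 0.003 m), for 0.1 s.
3. the green start button is pressed in (value of joint start_button above 0.003 m and value of joint reset_button below 0.001 m), for 0.1 s.
At the end, for the whole second after the job is handed in: The housing sits upright and still in the nest, seal plate at least 4.5 mm down (level is 6 mm), its underside under 27.5 mm above the nest's; the yellow, green, black and red buttons are all out again (within 1 mm); every loose bystander is within 15 mm of where it stood (value of joint seal_plate above 0.0045 m and z of housing in the frame of nest below 0.0275 m and angle between housing's own z axis and vertical below 0.05 rad and linear speed of housing below 0.01 m/s and value of joint each of reset_button, start_button, vent_button, estop below 0.001 m and distance of each of spare_a, spare_b, master_leak, blue_bin, screwdriver, marker, bottle from where it was at the start of the episode below 0.015 m); the robot touches nothing.
It fails at once if reset or start is pressed before the housing is home (value of joint any of reset_button, start_button above 0.002 m and value of joint seal_plate below 0.0045 m).
It fails at once if the emergency stop or the black vent button is pressed (over 1.5 mm) (value of joint any of estop, vent_button above 0.0015 m).
It fails at once if the housing is lifted (over 5 mm) or tipped (z of housing in the frame of nest above 0.036 m or angle between housing's own z axis and vertical above 0.15 rad).
It fails at once if the housing or a button is pressed or squeezed with more than 30 N (contact force between the fingers and housing above 30 N or contact force between the fingers and reset_button above 30 N or contact force between the fingers and start_button above 30 N).
It fails at once if a bystander is moved by more than 15 mm (distance of any of spare_a, spare_b, master_leak, blue_bin, screwdriver, marker, bottle from where it was at the start of the episode above 0.015 m).
It also fails if it takes over 51 s, if anything falls off the work surface, if the arm or the gripper's body presses on something with over 40 N, if the wrist force passes 120 N, or if a joint passes its speed limit or range.

### The arm

A 6-joint arm with a two-finger parallel gripper is mounted at the origin on the work surface. World frame = base frame: x ahead of the robot, y to its left, z up, the work surface at z = 0. Lengths are in mm, angles in rad, forces in N, time in s.
With the tool pointing down it reaches from about 300 to 775 mm from the base axis. Payload 14.6 kg.
Tool frame: the origin (TCP) lies at the very end of the fingers, on their centre line; the grasp point (between the pads) lies 19 mm behind it; z points along the fingers, y is the line along which they close (so a half turn about z gives the same grasp; the last joint's range is limited). The gripper opens to 94 mm and grips with 3 to 60 N. Pads are 16 mm wide; open, the fingers measure 119 mm over their backs; the gripper's body (75 mm by 177 mm) begins 78 mm behind the grasp point.
Start: joints at [-1.396, 0.3, 1.521, -0, 1.321, -0.067], TCP at [131.691, -533.991, 205.446] pointing down, gripper open.
Joint ranges: [-3.03, 3.03], [-0.79, 2.21], [0.23, 2.52], [-1.04, 4.18], [0, 3.07], [-2.55, 2.55]. Speed limits (rad/s): [2.22, 2.22, 2.57, 3.14, 3.14, 3.14].

### API

Orientations are given as [roll, pitch, yaw] about the fixed x, y, z axes, in that order (R = Rz(yaw) Ry(pitch) Rx(roll)).
In Python, from cell import manip gives the robot as it stands.
- The arm moves only by the tool servo_tool, never from a script. Its argument "rows" is a list of rows, each a list of 7 numbers: the turn, a rotation vector about the world's x, y, z in degrees, then the shift along the world's x, y, z in mm, then the closure, from 0 (fully open) to 1 (shut). In form: [[rx, ry, rz, dx, dy, dz, fingers], ...]. A call has 1 to 20 rows; each row shifts and turns the commanded pose from where the row before left it; what a row does not reach is not made up. A row lasts 1/8 s, in which the tool goes at most 62.5 mm and 10.7 degrees, less where a joint would pass 70% of its speed; a pose out of reach is approached as far as the arm can. A call with a gripper value outside its range is refused whole. The fingers move at their own pace and stop on an object; "grip_force" is the grip in N (left out, the last holds). Time passes only in rows, so rows that do not move let the fingers close. It gives the time, the measured TCP pose, the force, the opening and the grip force at its end, in the units of the state.
- manip.read_state(): the state, without advancing time (a new reading comes with each control period).
- manip.camera(name): name is "side" or "top" or "wrist"; returns the picture (400x640x3 uint8, red, green, blue); there is no depth.
- manip.camera_info(name): a dict with "fx", "fy", "cx", "cy" (pixels), "position" and "rotation" of the camera in the world; the wrist camera has in their place "T_tool_cam" (4x4, takes a point from camera to tool coordinates, whose origin is the TCP and whose axes are the flange's). Camera axes: x right, y down, z forward; pixel columns grow to the right and rows downward; lengths in mm; the calibration is good to about 2 mm. The wrist camera is an equidistant fisheye: a pixel r from the principal point sees the ray r / f radians off the axis. A picture is of the moment at which its call begins: read the wrist's pose just before it. camera_info takes no time and is no camera call.
- manip.sign_off(): hands the job in; it is judged then, once.
The state is a dict: "clock": time; "joints": joint angles; "qd": joint speeds; "effort": joint torques, N m; "eef_pos": TCP position; "eef_rot": TCP orientation; "wrist_force": force on the tool from outside, world axes, zero at the start; "moment": the same for the moment, N m; "finger_gap": finger opening in mm; "finger_force": force on a finger pad.
Only numpy, scipy, OpenCV 4.12 (cv2) and the standard library are available. Lean on these libraries where they do the work, as an engineer would, in place of code of your own. Each camera call takes 0.05 s, during which the arm holds its last target. There are 200 camera calls.

## Working session

There is one attempt and no reset: what is moved stays moved. The work goes in short steps, Python scripts to look and compute and a tool call to move; the robot and the scene stay as the last step left them, time stands still between calls to the robot, and variables do not carry over. Pictures are saved under pics/ and viewed, at most 10 in all, crops included, and the job is handed in when it is done.

Besides the shell and the picture viewer there is one more tool, called after "Emit:" in YAML: its name, and indented under it one key for each argument. servo_tool: Moves the arm, as the interface text tells. Its arguments: {"type":"object","properties":{"rows":{"type":"array","items":{"type":"array","items":{"type":"number"}}},"grip_force":{"type":"number"}},"required":["rows"]}

```bash
mkdir -p pics
python3 - <<'E'
from cell import manip
import cv2
for n in("top","side"):
    cv2.imwrite(f"pics/{n}0.png",manip.camera(n)[:,:,::-1]); print(n,manip.camera_info(n))
print(manip.camera_info("wrist")); print(manip.read_state())
E
```

```text
top {'fx': 413.327672426896, 'fy': 413.327672426896, 'cx': 316.3986102311191, 'cy': 202.10412136205701, 'position': array([ 423.17838951,   17.84555298, 1271.07193286]), 'rotation': array([-2.98696474,  0.00718898, -1.56004042])}
side {'fx': 479.5659723180531, 'fy': 479.5659723180531, 'cx': 322.23409129090976, 'cy': 206.01566136870838, 'position': array([ 483.54279446, -925.68831603, 1154.27516889]), 'rotation': array([-2.41346546e+00,  3.19358790e-04, -1.08189518e-01])}
{'fx': 309.70691628693146, 'fy': 309.70691628693146, 'cx': 319.1621168310825, 'cy': 200.16847284459274, 'T_tool_cam': array([[ 9.04127825e-04, -9.71899290e-01, -2.35395311e-01,
         6.86033120e+01],
       [ 9.99998443e-01,  5.22029212e-04,  1.68553314e-03,
         6.68445659e-01],
       [-1.51528523e-03, -2.35396468e-01,  9.71898249e-01,
        -1.79382584e+02],
       [ 0.00000000e+00,  0.00000000e+00,  0.00000000e+00,
         1.00000000e+00]])}
{'clock': 0.1, 'joints': array([-1.39561740e+00,  3.00426447e-01,  1.52150158e+00,  3.18721507e-05,
        1.32068422e+00, -6.66167504e-02]), 'qd': array([-1.74784046e-03, -1.03929680e-03, -9.87299823e-04,  1.57767979e-03,
        3.52710846e-05,  1.00641582e-03]), 'effort': array([ 1.90665487e-03, -5.32640326e+01, -3.53281689e+01,  7.09290965e-02,
        2.34555721e-02, -5.54957091e-05]), 'eef_pos': array([ 131.65272814, -533.77991384,  204.94444982]), 'eef_rot': array([-3.14057738e+00, -9.86752879e-05,  2.41787724e-01]), 'wrist_force': array([-0.51397402, -0.03633837,  0.23421394]), 'moment': array([ 0.01827874,  0.00335611, -0.00453951]), 'finger_force': 0.0, 'finger_gap': 93.91739660252861}
```

View pics/top0.png

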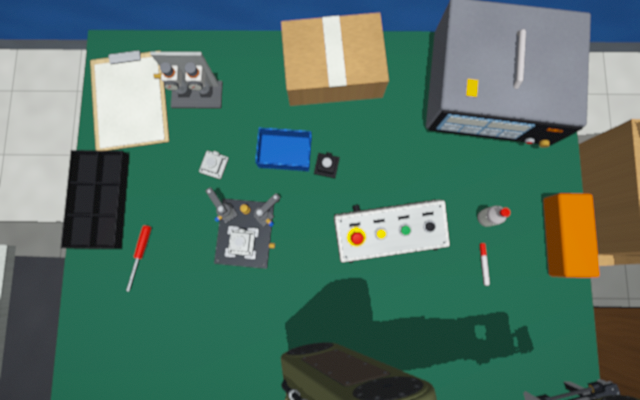

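View pics/side0.png

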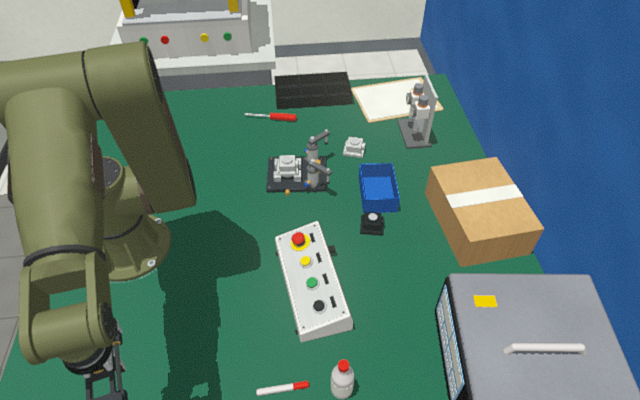

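The top view shows the housing boss near (242,242). The buttons are red (357,238), yellow (381,234), green (406,230) and black (430,227). In the side view they're at about (288,160), (299,239), (306,262), (312,283) and (319,306). I'll zoom in next.

```bash
cat > h.py <<'E'
import numpy as np, cv2
from cell import manip
from scipy.spatial.transform import Rotation as R
def ray(n,u,v):
    c=manip.camera_info(n); d=R.from_euler('xyz',c['rotation']).apply([(u-c['cx'])/c['fx'],(v-c['cy'])/c['fy'],1.])
    return c['position'],d
def atz(n,u,v,z):
    p,d=ray(n,u,v); return p+d*(z-p[2])/d[2]
def tri(uvt,uvs):
    (p,d),(q,e)=ray('top',*uvt),ray('side',*uvs)
    s=np.linalg.lstsq(np.c_[d,-e],q-p,rcond=None)[0]; a,b=p+s[0]*d,q+s[1]*e
    return (a+b)/2,np.linalg.norm(a-b)
E
python3 - <<'E'
from h import *
t=cv2.imread('pics/top0.png');s=cv2.imread('pics/side0.png')
def hue(im,lo,hi,box):
    h=cv2.cvtColor(im,cv2.COLOR_BGR2HSV);x0,y0,x1,y1=box
    m=cv2.inRange(h,lo,hi)[y0:y1,x0:x1]; n,l,st,c=cv2.connectedComponentsWithStats(m)
    i=1+np.argmax(st[1:,4]); return c[i]+[x0,y0],st[i]
for nm,lo,hi,bt,bs in [('yel',(20,120,120),(35,255,255),(370,222,392,246),(298,253,314,270)),('grn',(50,120,60),(85,255,255),(396,220,416,240),(304,275,321,291)),('blk',(0,0,0),(180,255,70),(421,218,440,236),(311,298,328,314))]:
    a,sa=hue(t,lo,hi,bt);b,sb=hue(s,lo,hi,bs);print(nm,a,sa,b,sb,tri(a,b))
A=cv2.resize(t[185:285,200:300],(400,400),interpolation=2);B=cv2.resize(s[130:230,240:340],(400,400),interpolation=2)
cv2.imwrite('pics/z1.png',np.hstack([A,B]))
E
```

```text
yel [380.84126984 233.46031746] [ 7  8  9  8 63] [304.76 260.36] [ 2  3 10 10 75] (array([ 518.98190222, -159.43141156,   71.38841447]), np.float64(1.7347871051432882))
grn [405.33962264 229.77358491] [ 6  6  8  8 53] [311.45205479 281.95890411] [ 3  3 10  9 73] (array([ 530.61118765, -230.64707433,   71.12413557]), np.float64(1.3834640338537756))
blk [429.63043478 226.10869565] [ 5  5  8  7 46] [318.65625 305.375  ] [ 3  3 10 10 64] (array([ 542.29201068, -301.74134434,   69.68129237]), np.float64(1.0781212430120106))
```

View pics/z1.png

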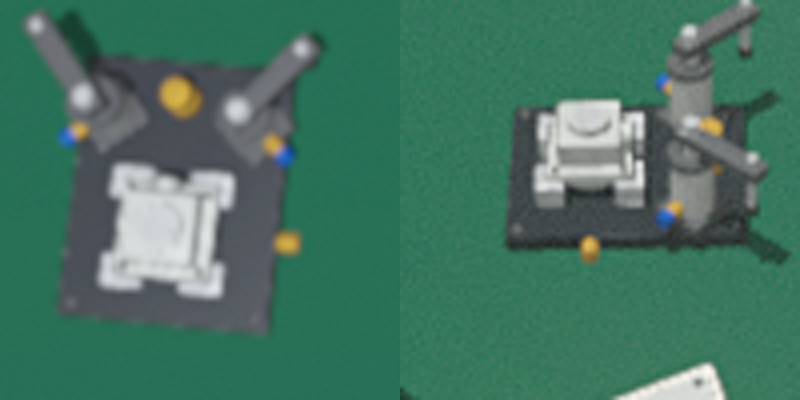

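The zoom shows the boss top centre at about zoom (168,213) in the top view and (590,122) in the side view. The clamps stay clear on the +x side.

Run:
```python
from h import *
a=(200+167/4,185+213/4);b=(240+190/4,130+121/4)
print(tri(a,b),atz('top',*a,77),atz('side',*b,77))
# locators outer corners in top zoom, z=37
L=[(112,165),(235,172),(222,298),(100,290)]
print(np.mean([atz('top',200+u/4,185+v/4,37) for u,v in L],0))
# side view locator outer edges
```

```text
(array([498.28486925, 242.68713267,  76.84414638]), np.float64(6.389841701419347)) [501.47026957 242.89867219  77.        ] [495.10102257 242.05772433  77.        ]
[490.79639597 249.73860085  37.        ]
```

Emit:
servo_tool:
  rows:
    - [0, 0, 0, 0, 0, 0, 1]
    - [0, 0, 0, 30, 20, 0, 1]
    - [0, 0, 0, 50, 30, 0, 1]
    - [0, 0, 0, 50, 30, 0, 1]
    - [0, 0, 0, 50, 30, 0, 1]
    - [0, 0, 0, 50, 30, 0, 1]
    - [0, 0, 0, 30, 30, 0, 1]
    - [0, 0, 0, 0, 0, 0, 1]
  grip_force: 10

```text
clock: 1.1
eef_pos: [393.2, -362.3, 205.3]
eef_rot: [-3.141, 0.0, 0.245]
wrist_force: [0.0, -0.3, -0.7]
finger_gap: 17.3
finger_force: 0.0
```

Emit:
servo_tool:
  rows:
    - [0, 0, 0, 8, 30, 0, 1]
    - [0, 0, 0, 8, 50, 0, 1]
    - [0, 0, 0, 8, 50, 0, 1]
    - [0, 0, 0, 8, 50, 0, 1]
    - [0, 0, 0, 8, 50, 0, 1]
    - [0, 0, 0, 8, 50, 0, 1]
    - [0, 0, 0, 8, 50, 0, 1]
    - [0, 0, 0, 8, 50, 0, 1]
    - [0, 0, 0, 8, 50, 0, 1]
    - [0, 0, 0, 8, 50, 0, 1]
    - [0, 0, 0, 8, 50, 0, 1]
    - [0, 0, 0, 8, 50, 0, 1]
    - [0, 0, 0, 8, 26, 0, 1]
    - [0, 0, 0, 0, 0, 0, 1]
    - [0, 0, 0, 0, 0, 0, 1]

```text
clock: 2.98
eef_pos: [495.8, 240.8, 205.3]
eef_rot: [3.141, 0.0, 0.241]
wrist_force: [0.9, -0.1, 0.6]
finger_gap: 0.1
finger_force: 0.0
```

Run:
```python
from h import *
s=manip.read_state(); print(s['eef_pos'],s['eef_rot'],s['wrist_force'],s['finger_gap'],s['clock'])
cv2.imwrite('pics/w1.png',manip.camera('wrist')[:,:,::-1])
```

```text
[495.78412927 240.7753291  205.29634319] [3.14129911e+00 4.27308069e-04 2.40940519e-01] [ 0.88480813 -0.08452805  0.58625365] 0.1442878692592283 2.975
```

View pics/w1.png

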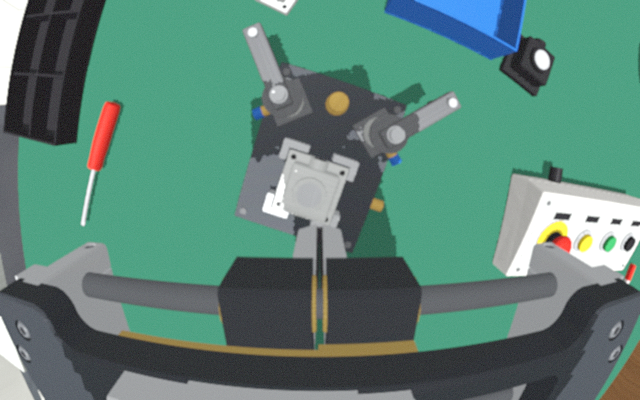

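The wrist view shows the boss centred near (311,190), just past the fingertips at about (319,228). Next I'll find the boss centre with the fisheye model.

```bash
cat >> h.py <<'E'
def wray(u,v,s):
    c=manip.camera_info('wrist'); x,y=u-c['cx'],v-c['cy']; r=np.hypot(x,y); t=r/c['fx']
    d=np.array([x/r*np.sin(t),y/r*np.sin(t),np.cos(t)]); T=c['T_tool_cam']; Rt=R.from_euler('xyz',s['eef_rot'])
    return s['eef_pos']+Rt.apply(T[:3,3]), Rt.apply(T[:3,:3]@d)
def watz(u,v,z,s):
    p,d=wray(u,v,s); return p+d*(z-p[2])/d[2]
E
python3 - <<'E'
from h import *
s=manip.read_state()
print(watz(311,190,77,s))
im=cv2.imread('pics/w1.png')
# rectify plane z=77 around there, 5 px/mm, 100 mm
n=400; xs=497+50-np.arange(n)/4; ys=243+50-np.arange(n)/4
c=manip.camera_info('wrist');T=c['T_tool_cam'];Rt=R.from_euler('xyz',s['eef_rot'])
Y,X=np.meshgrid(ys,xs); P=np.stack([X,Y,0*X+77],-1).reshape(-1,3)
q=(Rt.inv().apply(P-s['eef_pos'])-T[:3,3])@T[:3,:3]
r=np.hypot(q[:,0],q[:,1]);t=np.arctan2(r,q[:,2])*c['fx']
u=(c['cx']+q[:,0]/r*t).reshape(n,n).astype('f4');v=(c['cy']+q[:,1]/r*t).reshape(n,n).astype('f4')
A=cv2.remap(im,u,v,cv2.INTER_CUBIC)
g=cv2.createCLAHE(4,(4,4)).apply(cv2.cvtColor(A,cv2.COLOR_BGR2GRAY))
cv2.circle(g,(200,200),3,255,1)
cv2.imwrite('pics/rect.png',np.hstack([cv2.cvtColor(A,cv2.COLOR_BGR2GRAY),g]))
E
```

```text
[498.60277584 248.67988001  77.        ]
```

View pics/rect.png

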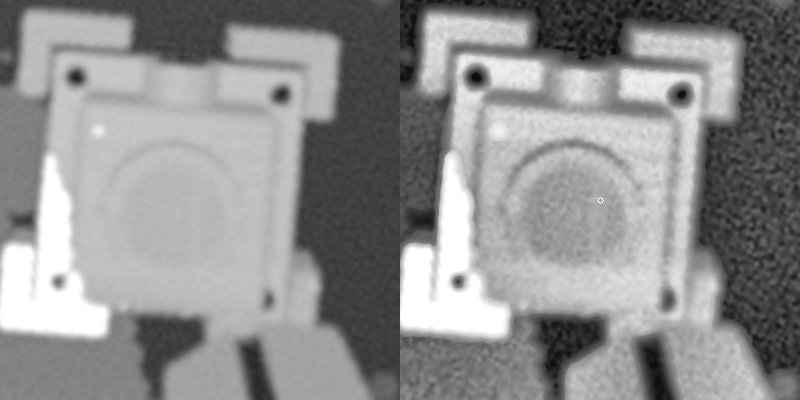

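The rectified view puts the boss arc's top at (172,143), so its centre is at about (172,214). That makes the boss about (493.5, 250). I'll move there and go down.

Emit:
servo_tool:
  rows:
    - [0, 0, 0, -2, 8.5, 0, 1]
    - [0, 0, 0, 0, 0, -20, 1]
    - [0, 0, 0, 0, 0, -35, 1]
    - [0, 0, 0, 0, 0, -30, 1]
    - [0, 0, 0, 0, 0, -20, 1]
    - [0, 0, 0, 0, 0, -15, 1]
    - [0, 0, 0, 0, 0, 0, 1]
    - [0, 0, 0, 0, 0, 0, 1]
    - [0, 0, 0, 0, 0, 0, 1]

```text
clock: 4.15
eef_pos: [494.1, 250.7, 86.3]
eef_rot: [-3.141, -0.001, 0.242]
wrist_force: [0.2, 0.6, 0.5]
finger_gap: 0.3
finger_force: 0.0
```

Emit:
servo_tool:
  rows:
    - [0, 0, 0, 0, 0, -3, 1]
    - [0, 0, 0, 0, 0, -3, 1]
    - [0, 0, 0, 0, 0, -2, 1]
    - [0, 0, 0, 0, 0, -1, 1]
    - [0, 0, 0, 0, 0, -1, 1]
    - [0, 0, 0, 0, 0, -1, 1]
    - [0, 0, 0, 0, 0, 0, 1]
    - [0, 0, 0, 0, 0, 0, 1]

```text
clock: 5.15
eef_pos: [493.7, 250.5, 74.4]
eef_rot: [3.142, 0.0, 0.242]
wrist_force: [-0.7, -0.4, 2.6]
finger_gap: 0.3
finger_force: 1.0
```

Emit:
servo_tool:
  rows:
    - [0, 0, 0, 0, 0, -1, 1]
    - [0, 0, 0, 0, 0, -1, 1]
    - [0, 0, 0, 0, 0, 0, 1]
    - [0, 0, 0, 0, 0, 0, 1]

```text
clock: 5.65
eef_pos: [493.7, 250.5, 72.4]
eef_rot: [3.142, 0.0, 0.242]
wrist_force: [-0.6, -0.1, 2.4]
finger_gap: 0.8
finger_force: 1.3
```

Emit:
servo_tool:
  rows:
    - [0, 0, 0, 0, 0, -1, 1]
    - [0, 0, 0, 0, 0, 0, 1]
    - [0, 0, 0, 0, 0, 0, 1]

```text
clock: 6.02
eef_pos: [493.7, 250.5, 71.4]
eef_rot: [-3.142, -0.0, 0.242]
wrist_force: [-1.1, -0.3, 3.4]
finger_gap: 0.4
finger_force: 1.7
```

Emit:
servo_tool:
  rows:
    - [0, 0, 0, 0, 0, -1, 1]
    - [0, 0, 0, 0, 0, 0, 1]
    - [0, 0, 0, 0, 0, 0, 1]

```text
clock: 6.4
eef_pos: [493.7, 250.5, 70.4]
eef_rot: [-3.142, -0.0, 0.242]
wrist_force: [-0.9, 0.7, 4.2]
finger_gap: 0.6
finger_force: 2.0
```

Run:
```python
from h import *
s=manip.read_state(); print(s['eef_pos'],s['wrist_force'])
im=manip.camera('side')[:,:,::-1]; cv2.imwrite('pics/side1.png',im)
o=cv2.imread('pics/side0.png')
f=lambda i:cv2.resize(i[145:195,260:310],(400,400),interpolation=2)
cv2.imwrite('pics/cmp.png',np.hstack([f(o),f(im)]))
```

```text
[493.71192545 250.51232262  70.43966647] [-0.87371989  0.68013394  4.16514406]
```

View pics/cmp.png

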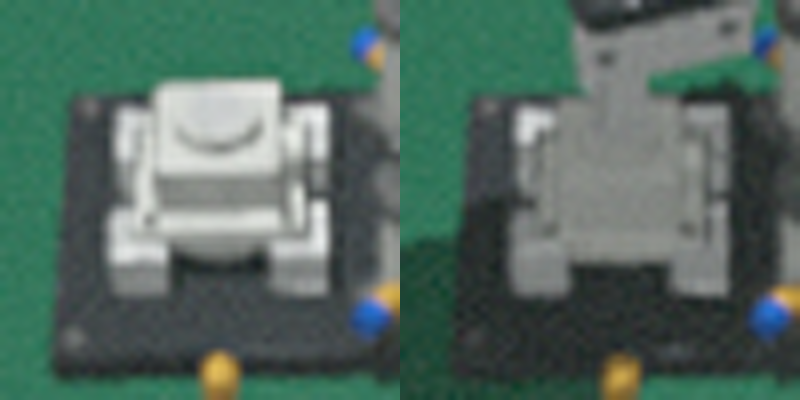

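The side comparison shows the housing lower, with its flange close to level with the locators. The force still reads a bit low, so I'll go slightly further and hold.

Emit:
servo_tool:
  rows:
    - [0, 0, 0, 0, 0, -0.8, 1]
    - [0, 0, 0, 0, 0, 0, 1]
    - [0, 0, 0, 0, 0, 0, 1]
    - [0, 0, 0, 0, 0, 0, 1]

```text
clock: 6.95
eef_pos: [493.7, 250.5, 69.7]
eef_rot: [-3.142, -0.0, 0.242]
wrist_force: [-0.8, -0.6, 5.0]
finger_gap: 0.4
finger_force: 2.5
```

Emit:
servo_tool:
  rows:
    - [0, 0, 0, 0, 0, 0, 1]

```text
clock: 7.08
eef_pos: [493.7, 250.5, 69.7]
eef_rot: [3.142, -0.0, 0.242]
wrist_force: [-1.1, -0.7, 4.8]
finger_gap: 0.7
finger_force: 2.5
```

Emit:
servo_tool:
  rows:
    - [0, 0, 0, 0, 0, 0, 1]

```text
clock: 7.2
eef_pos: [493.7, 250.5, 69.7]
eef_rot: [-3.142, -0.0, 0.242]
wrist_force: [-1.7, -0.9, 5.1]
finger_gap: 0.4
finger_force: 2.5
```

The seal is home at about 5 N. I'll retreat, tilt the tool by 15° and go to stand above the yellow button.

Emit:
servo_tool:
  rows:
    - [0, 0, 0, 0, 0, 3, 1]
    - [0, 0, 0, 0, 0, 17, 1]
    - [0, 0, 0, 0, 0, 50, 1]
    - [0, 0, 0, 0, 0, 50, 1]
    - [0, 0, -4.6, 0, -40, 0, 1]
    - [0.6, -3.7, 0, 1, -50, 0, 1]
    - [0.6, -3.7, 0, 1, -50, 0, 1]
    - [0.6, -3.7, 0, 2, -50, 0, 1]
    - [0.6, -3.7, 0, 2, -50, 0, 1]
    - [0, 0, 0, 2, -50, 0, 1]
    - [0, 0, 0, 2, -50, 0, 1]
    - [0, 0, 0, 0, -50, 0, 1]
    - [0, 0, 0, 0, -22, 0, 1]
    - [0, 0, 0, 0, 0, -30, 1]
    - [0, 0, 0, 0, 0, -30, 1]
    - [0, 0, 0, 0, 0, 0, 1]
    - [0, 0, 0, 0, 0, 0, 1]

```text
clock: 9.32
eef_pos: [504.3, -161.7, 131.3]
eef_rot: [3.14, -0.263, 0.162]
wrist_force: [0.8, -1.1, 1.0]
finger_gap: 0.3
finger_force: 0.0
```

Run:
```python
from h import *
s=manip.read_state(); print(s['eef_pos'],s['eef_rot'],s['wrist_force'],s['clock'])
print('tool z',R.from_euler('xyz',s['eef_rot']).apply([0,0,1]))
im=manip.camera('wrist')[:,:,::-1]; cv2.imwrite('pics/w2.png',im)
```

```text
[ 504.29136038 -161.66274101  131.33891319] [ 3.1404039  -0.26320657  0.16202371] [ 0.77299195 -1.0501022   1.04695608] 9.325
tool z [ 0.25696202  0.04079759 -0.96555998]
```

View pics/w2.png

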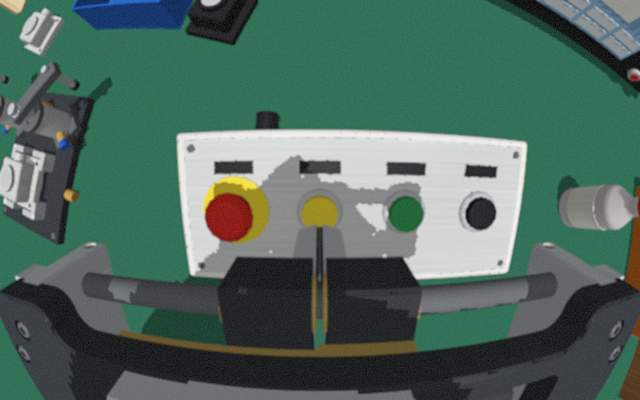

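The wrist view shows yellow at about (320,212), green (405,214), black (480,213) and red (229,217), with the tool squared to the console. I'll check this against the triangulation.

Run:
```python
from h import *
s=manip.read_state()
im=cv2.imread('pics/w2.png');h=cv2.cvtColor(im,cv2.COLOR_BGR2HSV)
for n,lo,hi,(x0,y0,x1,y1) in [('y',(20,120,80),(35,255,255),(300,190,340,232)),('g',(50,150,40),(85,255,255),(385,192,425,236))]:
    m=cv2.inRange(h,lo,hi)[y0:y1,x0:x1]; 
    k,l,st,c=cv2.connectedComponentsWithStats(m);i=1+np.argmax(st[1:,4]);x,y,w,hh,_=st[i]
    u,v=x0+x+w/2-.5,y0+y+hh/2-.5
    print(n,st[i],u,v,watz(u,v,71.3,s),watz(*(c[i]+[x0,y0]),71.3,s))
```

```text
y [  2   6  36  32 892] 319.5 211.5 [ 521.35177723 -160.30420305   71.3       ] [ 521.28419615 -160.15602423   71.3       ]
g [  5   5  32  34 806] 405.5 213.5 [ 531.05749161 -231.29051148   71.3       ] [ 530.87314414 -231.45014674   71.3       ]
```

Wrist and triangulated positions agree, with yellow at about (520,-160,71) and green at about (531,-231,71). I'll approach along the tool axis.

Emit:
servo_tool:
  rows:
    - [0, 0, 0, 4, 0.4, -15, 1]
    - [0, 0, 0, 5.2, 0.8, -20, 1]
    - [0, 0, 0, 3.5, 0.5, -13, 1]
    - [0, 0, 0, 1.2, 0.2, -5, 1]
    - [0, 0, 0, 0, 0, 0, 1]
    - [0, 0, 0, 0, 0, 0, 1]

```text
clock: 10.12
eef_pos: [517.8, -159.7, 77.2]
eef_rot: [3.141, -0.262, 0.162]
wrist_force: [-0.1, -1.1, -0.2]
finger_gap: 0.4
finger_force: 0.0
```

Emit:
servo_tool:
  rows:
    - [0, 0, 0, 0.5, 0, -2, 1]
    - [0, 0, 0, 0.5, 0, -2, 1]
    - [0, 0, 0, 0.5, 0.1, -2, 1]
    - [0, 0, 0, 0.3, 0, -1, 1]
    - [0, 0, 0, 0, 0, 0, 1]
    - [0, 0, 0, 0, 0, 0, 1]

```text
clock: 10.88
eef_pos: [519.7, -159.6, 70.4]
eef_rot: [3.141, -0.263, 0.162]
wrist_force: [-5.1, 2.7, 12.4]
finger_gap: 0.5
finger_force: 6.5
```

The yellow button reached about 12 N, past its 6 N full travel, so it's fully in. I'll release it, shift to green and stop just above.

Emit:
servo_tool:
  rows:
    - [0, 0, 0, -2.6, -0.4, 10, 1]
    - [0, 0, 0, -5.2, -0.8, 20, 1]
    - [0, 0, 0, 3, -21, 0, 1]
    - [0, 0, 0, 5, -30, 0, 1]
    - [0, 0, 0, 3, -20, 0, 1]
    - [0, 0, 0, 0, 0, 0, 1]
    - [0, 0, 0, 3, 0.5, -12, 1]
    - [0, 0, 0, 2.3, 0.4, -9, 1]
    - [0, 0, 0, 0, 0, 0, 1]
    - [0, 0, 0, 0, 0, 0, 1]

```text
clock: 12.12
eef_pos: [528.0, -230.5, 78.7]
eef_rot: [3.141, -0.262, 0.162]
wrist_force: [-0.1, -0.2, -0.2]
finger_gap: 0.4
finger_force: 0.0
```

Emit:
servo_tool:
  rows:
    - [0, 0, 0, 0.5, 0.1, -2, 1]
    - [0, 0, 0, 0.5, 0.1, -2, 1]
    - [0, 0, 0, 0.3, 0, -1, 1]
    - [0, 0, 0, 0.3, 0, -1, 1]
    - [0, 0, 0, 0, 0, 0, 1]
    - [0, 0, 0, 0, 0, 0, 1]

```text
clock: 12.88
eef_pos: [529.6, -230.6, 72.8]
eef_rot: [3.141, -0.262, 0.162]
wrist_force: [0.6, 0.9, 3.5]
finger_gap: 0.6
finger_force: 2.1
```

Emit:
servo_tool:
  rows:
    - [0, 0, 0, 0.3, 0, -1, 1]
    - [0, 0, 0, 0, 0, 0, 1]
    - [0, 0, 0, 0, 0, 0, 1]

```text
clock: 13.25
eef_pos: [529.9, -230.6, 71.7]
eef_rot: [3.141, -0.262, 0.162]
wrist_force: [-0.3, 2.1, 5.3]
finger_gap: 0.5
finger_force: 2.4
```

Emit:
servo_tool:
  rows:
    - [0, 0, 0, 0.3, 0, -1, 1]
    - [0, 0, 0, 0, 0, 0, 1]
    - [0, 0, 0, 0, 0, 0, 1]

```text
clock: 13.62
eef_pos: [530.1, -230.5, 70.8]
eef_rot: [3.141, -0.262, 0.162]
wrist_force: [-1.2, 2.1, 6.0]
finger_gap: 0.4
finger_force: 2.8
```

Green is at about 6 N and nearly fully in, matching the yellow button. I'll let go and retreat.

Emit:
servo_tool:
  rows:
    - [0, 0, 0, 0, 0, 0, 1]
    - [0, 0, 0, -2.6, -0.4, 10, 1]
    - [0, 0, 0, -5.2, -0.8, 20, 1]
    - [0, 0, 0, -10, -1.6, 40, 1]
    - [0, 0, 0, -10, -1.6, 40, 1]
    - [0, 0, 0, -40, 0, 10, 1]
    - [0, 0, 0, -50, 0, 0, 1]
    - [0, 0, 0, -50, 0, 0, 1]
    - [0, 0, 0, 0, 0, 0, 1]
    - [0, 0, 0, 0, 0, 0, 1]

```text
clock: 14.88
eef_pos: [362.6, -235.3, 191.1]
eef_rot: [3.141, -0.262, 0.161]
wrist_force: [0.2, -0.2, -0.2]
finger_gap: 0.8
finger_force: 0.0
```

Run:
```python
from h import *
s=manip.read_state(); print(s['eef_pos'],s['wrist_force'],s['clock'])
a=manip.camera('side')[:,:,::-1]; b=cv2.imread('pics/side0.png')
f=lambda i,x,y:cv2.resize(i[y:y+50,x:x+50],(400,400),interpolation=2)
cv2.imwrite('pics/end.png',np.hstack([f(b,262,142),f(a,262,142)]))
```

```text
[ 362.55992654 -235.28239483  191.07095111] [ 0.170635   -0.22802077 -0.18519732] 14.875
```

View pics/end.png

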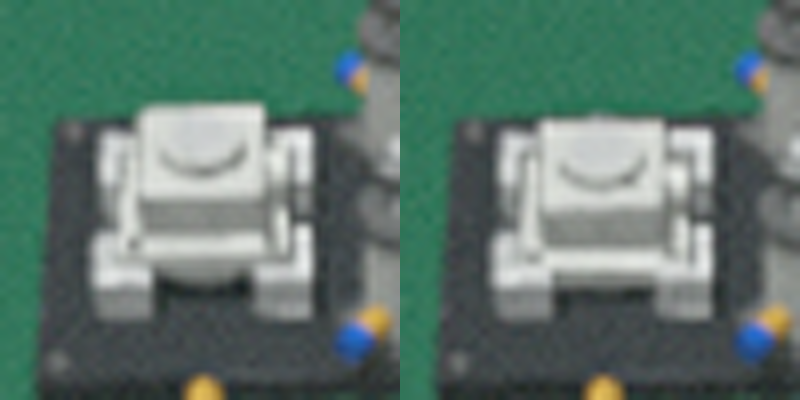

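The housing has dropped about 2 px in the side view, its flange is level with the locators, and it sits upright. I'm handing the job in.

```bash
python3 -c "
from cell import manip
print(manip.sign_off())"
```

```text
the job is handed in; nothing more can be done
None
```

I pressed the housing home at about 5 N, pressed and released the yellow reset button and then the green start button, and handed the job in at about 15 s with the arm clear; the hand-in returned no verdict.

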